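# Load the marking gauge and hold its arm at the red mark

## Task

Get the marking gauge ready: first take the yellow paint marker out of the wooden stand and drop it upright, bottom end first, fully into the square holder at the tip of the gauge's telescoping arm, and let go of it. Then press the green lock button all the way down, pull the arm out by its black knob until its pointer stands at the red mark on the scale, and finish holding the knob there, because a spring pulls the arm back. Leave the centre punch, nozzle, steel coupon and tape measure where they are.

Things in the scene. Friction and masses are not known exactly. Their poses are not given: they have to be found in the camera images.
- gauge: Fixed marking gauge. Grey base plate 120 (x) x 350 (y) x 10 mm, from y = -150 to +200 mm in its frame; origin on the worktop, y the way the arm slides out, z up. Blue guide housing, 62 wide and 58 mm high, at y = -145 to 0 on the centre line. White scale, black divisions every 10 mm, on the plate's -x edge. All turns with the gauge's yaw.
- boom (a joint): Extension of the telescoping arm, m, along the gauge's +y: 0 = home, at most 0.15. Locked at 0 (1 mm play) until the lock button is down; then a spring pulls it home with 2.4 N at 0, growing 0.4 N each 10 mm. Aluminium bar, top 45 mm high, with a dark saddle 42 x 42 mm, top 52 mm high, that carries knob and pointer, and the holder at its tip.
- pull_knob: Black upright round knob on the arm's saddle, 25 mm diameter, 46 mm high, its underside (origin) 62 mm and its top 108 mm above the worktop; at home it stands at y = +40 mm in the gauge's frame. Moves with the arm and swivels stiffly about its own axis. The holder's centre lies 100 mm farther out along +y.
- pointer (a point): Tip of the thin black pointer that reaches from the saddle over the scale, at the knob's place along y, 18 mm above the worktop; moves with the arm.
- holder_mouth (a point): Centre of the mouth of the marker holder: an aluminium block 36 x 36 mm at the arm's tip with a 22 mm square hole, sides parallel to the gauge's x and y, 58 mm deep, mouth 80 mm above the worktop with a 3 mm chamfer. Moves with the arm.
- lock_button (a joint): Travel of the green lock button, m, grows as it is pressed downward: 0 = up (arm locked), 0.008 = fully down. Moves against about 4 N of friction, has no spring and stays where it is left. The arm is free from about 0.005.
- button_top (a point): Centre of the top of the green lock button, 30 mm diameter, on the blue housing at y = -85 mm in the gauge's frame; 72 mm above the worktop when up, 64 mm when down. The housing top round it is 58 mm high.
- red_mark: Fixed red clip on the scale's edge, 16 x 5 mm, top 18 mm above the worktop. Its frame is parallel to the gauge's; its origin lies on the gauge's centre line at the y to which the pointer is to be pulled (50 to 120 mm out from home).
- mark_line (a point): Inner end of the red clip's top, where the pointer's tip stands beside it when set.
- stand: Fixed wooden pen stand 60 (x) x 120 (y) x 50 mm, origin under its centre, with two 22 mm square holes 42 mm deep at y = -35 and +35 mm. One holds the marker, the other the centre punch; which is which varies.
- paint_marker: Yellow paint marker, 130 mm long, 15 mm thick (it fits as a 16 x 15 mm square bar with sides parallel to its own x and z), 20 g, standing upright and square in a hole of the stand, so its top is 138 mm above the worktop. Its own y axis runs along it and points up; origin on its side at mid length.
- marker_top (a point): Centre of the marker's upper end face.
- marker_bottom (a point): Centre of the marker's lower end face, 130 mm below the top.
- centre_punch: Steel centre punch, 11 mm thick, 117 mm long, upright in the stand's other hole, top about 118 mm above the worktop. To be left there.
- mig_nozzle: Copper welding nozzle standing on the worktop, 23 mm diameter, 56 mm high. Bystander.
- coupon: Flat steel test coupon, 50 x 100 x 9 mm, lying on the worktop. Bystander.
- tape_measure: Yellow tape measure, 35 x 70 x 60 mm. Bystander.

How it is judged:
By the outcome, as a careful person would: the job done as asked, in the order asked, and still so for the second after the job is handed in, while the arm keeps its last pose, push and grip.
It also fails if it takes over 54 s, if anything falls off the work surface, if the arm or the gripper's body presses on something with over 40 N, if the wrist force passes 120 N, or if a joint passes its speed limit or range.

## Robot

A 6-joint arm with a two-finger parallel gripper is mounted at the origin on a cart in front of the work surface, level with it; the furniture and walls round the work are solid. World frame = base frame: x ahead of the robot, y to its left, z up, the work surface at z = 0. Lengths are in mm, angles in rad, forces in N, time in s.
With the tool pointing down it reaches from about 325 to 750 mm from the base axis. Payload 7.6 kg.
Tool frame: the origin (TCP) lies at the very end of the fingers, on their centre line; the grasp point (between the pads) lies behind it (hold_point_z is the z of the grasp point in the tool frame, in mm); z points along the fingers, y is the line along which they close (so a half turn about z gives the same grasp; the last joint's range is limited). The gripper opens to 85 mm and grips with 20 to 120 N. Pads are 22 mm wide; open, the fingers measure 114 mm over their backs; the gripper's body (76 mm by 85 mm) begins 54 mm behind the grasp point. The pads swing forward as they close: fully open they stand 13 mm farther back than shut.
Start: joints at [1.224, 0.052, 1.401, -0, 1.689, -0.07], TCP at [143.455, 505.044, 195.023] pointing down, gripper open.
Joint ranges: [-2.9, 2.9], [-0.91, 2.17], [0.12, 2.37], [-1.06, 4.2], [0.26, 2.73], [-2.93, 2.93]. Speed limits (rad/s): [2.57, 2.57, 3.01, 3.14, 3.14, 3.14].

## Interface

Orientations are given as a rotation vector (axis times angle).
In Python, from bench import sense, camera, job_done, hold_point_z gives the robot as it stands.
- The arm moves only by the tool send_rows, never from a script. Its argument "commands" is a list of rows, each an object with "hand": the closure, from -1 (fully open) to 1 (shut); "linear": the shift along the tool's x, y, z scaled (see below), a list of three; "delta_rot": the turn, a rotation vector about the tool's x, y, z scaled (see below), a list of three. A call has 1 to 20 rows; each row shifts and turns the commanded pose from where the row before left it, along the tool's axes as they then stand; what a row does not reach is not made up. The controller multiplies each number of a shift by 0.1 m and each number of a turn by pi/2 rad. A row lasts 1/8 s, in which the tool goes at most 62.5 mm and 10.7 degrees, less where a joint would pass 70% of its speed; a pose out of reach is approached as far as the arm can. A call with a number of a shift or a turn outside -1 to 1 is refused whole. A call with a gripper value outside its range is refused whole. The fingers move at their own pace and stop on an object; "newtons" is the grip in N (left out, the last holds). Time passes only in rows, so rows that do not move let the fingers close. It gives the time, the measured TCP pose, the force, the opening and the grip force at its end, in the units of the state.
- sense(): the state, without advancing time (a new reading comes with each control period).
- camera(name): name is "scene" or "top"; returns a dict with "pixels" (420x560x3 uint8, blue, green, red), "fx", "fy", "cx", "cy" (pixels), "distortion" ([k1, k2, p1, p2, k3] as OpenCV has them; the pictures are not rectified), "rvec" (rotation vector, rad) and "tvec" (3), from world to camera coordinates, as OpenCV has them. Camera axes: x right, y down, z forward; pixel columns grow to the right and rows downward; lengths in mm; the calibration is good to about 2 mm. A picture is of the moment at which its call begins. There is no depth.
- job_done(): hands the job in; it is judged then, once.
The state is a dict: "clock": time; "joint_positions": joint angles; "dq": joint speeds; "joint_torque": joint torques, N m; "ee_pos": TCP position; "ee_rot": TCP orientation; "force": force on the tool from outside, world axes, zero at the start; "ft_torque": the same for the moment, N m; "grip_width": finger opening in mm; "grasp_force": force on a finger pad.
Only numpy, scipy, OpenCV 4.12 (cv2) and the standard library are available. Lean on these libraries where they do the work, as an engineer would, in place of code of your own. Each camera call takes 0.05 s, during which the arm holds its last target. There are 200 camera calls.

## Working session

There is one attempt and no reset: what is moved stays moved. The work goes in short steps, Python scripts to look and compute and a tool call to move; the robot and the scene stay as the last step left them, time stands still between calls to the robot, and variables do not carry over. Pictures are saved under pics/ and viewed, at most 10 in all, crops included, and the job is handed in when it is done.

Besides the shell and the picture viewer there is one more tool, called after ">>>" as name([rows], argument=value, ...), one row to a line, values as JSON. send_rows: Moves the arm, as the interface text tells. Its arguments: {"type":"object","properties":{"commands":{"type":"array"},"newtons":{"type":"number"}},"required":["commands"]}

```bash
mkdir -p pics; ls; python3 - <<'E'
from bench import sense,camera,hold_point_z
import cv2,numpy as np,pickle
print(hold_point_z,sense())
d={}
for n in("scene","top"):
    c=camera(n);d[n]=c;cv2.imwrite(f"pics/{n}0.png",c["pixels"])
    print({k:v for k,v in c.items() if k!="pixels"})
pickle.dump(d,open("c0.pkl","wb"))
E
```

```text
pics
-18.700000000000003 {'clock': 0.0, 'joint_positions': array([ 1.22376221e+00,  5.28139120e-02,  1.40170599e+00,  2.86416359e-06,
        1.68861890e+00, -7.02671291e-02]), 'dq': array([ 0.00020832,  0.00055351, -0.00074013,  0.00120725,  0.00023932,
        0.00161592]), 'joint_torque': array([ 3.77598381e-04, -3.81665933e+01, -3.60190701e+01, -1.05953409e-04,
        6.24812121e-03, -5.33980455e-06]), 'ee_pos': array([143.29385493, 504.69629654, 194.19389742]), 'ee_rot': array([-4.33313128e-01, -3.11123911e+00,  2.37484071e-03]), 'force': array([-0.66675439, -0.41651883,  0.39380621]), 'ft_torque': array([ 0.02362476, -0.01681674,  0.06408264]), 'grasp_force': 0.0, 'grip_width': 85.48551301428826}
{'fx': 393.9741887937325, 'fy': 393.9741887937325, 'cx': 275.5948611997182, 'cy': 210.43852627294117, 'distortion': array([-0.04806994,  0.        ,  0.        ,  0.        ,  0.        ]), 'rvec': array([ 2.11124172, -0.84286384,  0.42263308]), 'tvec': array([-317.60174867,  343.55259881,  755.25054586])}
{'fx': 495.09640227956174, 'fy': 495.09640227956174, 'cx': 278.4448114880189, 'cy': 207.75625379509668, 'distortion': array([0.01363674, 0.        , 0.        , 0.        , 0.        ]), 'rvec': array([ 2.14306213, -2.05848876,  0.2319659 ]), 'tvec': array([  78.68224397,  517.67445269, 1184.2868085 ])}
```

View pics/scene0.png

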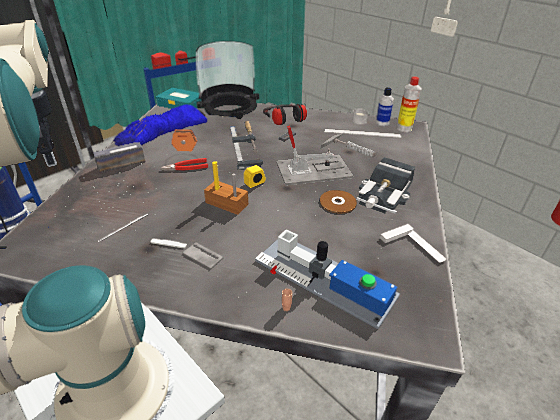

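View pics/top0.png

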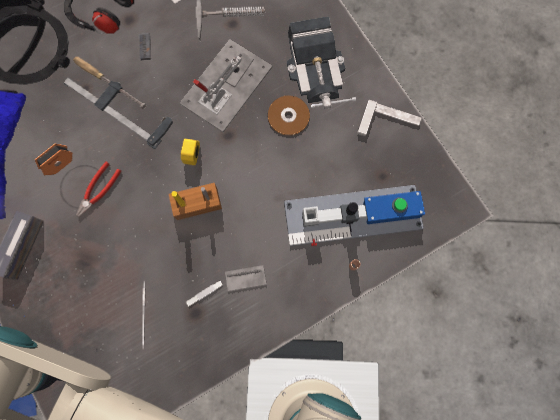

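The scene picture shows the marker in the stand at (214,175), the holder at (288,238), the knob at (322,252), the button at (369,281) and the red clip at (274,269). In the top picture they are: marker (175,196), holder (311,214), knob (351,210), button (400,204), red clip (314,243).

```bash
cat > h.py <<'E'
import cv2,numpy as np
def ray(c,uv):
    K=np.array([[c['fx'],0,c['cx']],[0,c['fy'],c['cy']],[0,0,1]])
    p=cv2.undistortPoints(np.array([[uv]],float),K,c['distortion'])[0,0]
    R=cv2.Rodrigues(c['rvec'])[0]
    return -R.T@c['tvec'],R.T@np.array([*p,1])
def onz(c,uv,z):
    o,d=ray(c,uv);return (o+d*(z-o[2])/d[2])
def tri(c1,u1,c2,u2):
    A=[];b=[]
    for c,u in((c1,u1),(c2,u2)):
        o,d=ray(c,u);d=d/np.linalg.norm(d);P=np.eye(3)-d[:,None]*d;A.append(P);b.append(P@o)
    return np.linalg.lstsq(np.vstack(A),np.hstack(b),rcond=None)[0]
def proj(c,p):
    K=np.array([[c['fx'],0,c['cx']],[0,c['fy'],c['cy']],[0,0,1]])
    return cv2.projectPoints(np.array([p],float),c['rvec'],c['tvec'],K,c['distortion'])[0].ravel()
def blobs(c,lo,hi,box,amin=5):
    x0,y0,x1,y1=box;m=cv2.inRange(cv2.cvtColor(c['pixels'],cv2.COLOR_BGR2HSV)[y0:y1,x0:x1],lo,hi)
    n,l,s,ce=cv2.connectedComponentsWithStats(m)
    return [(s[i][4],ce[i]+[x0,y0],s[i][:4]+[x0,y0,0,0]) for i in range(1,n) if s[i][4]>=amin]
E
python3 - <<'E'
from h import *
import pickle
d=pickle.load(open('c0.pkl','rb'));s,t=d['scene'],d['top']
G=((45,120,60),(85,255,255));R=((0,150,80),(6,255,255));Y=((20,130,90),(34,255,255));B=((100,150,40),(125,255,255));K=((0,0,0),(180,255,45))
for nm,cl,bs,bt,z in(('green',G,(340,260,400,300),(380,190,420,220),72),('red',R,(262,260,285,280),(300,230,330,255),18),('yel',Y,(200,150,235,210),(165,180,190,215),138),('blue',B,(320,250,410,330),(355,180,435,230),58),('black',K,(310,235,335,275),(338,198,364,222),108)):
    for n,c,b in(('s',s,bs),('t',t,bt)):
        for a,ce,bb in blobs(c,*cl,b): print(nm,n,a,ce.round(1),bb,onz(c,ce,z).round(1))
a=cv2.resize(t['pixels'][175:260,155:440],None,fx=2.8,fy=2.8,interpolation=cv2.INTER_CUBIC)
b=cv2.resize(s['pixels'][155:215,195:275],None,fx=4.5,fy=4.5,interpolation=cv2.INTER_CUBIC)
b2=cv2.resize(s['pixels'][220:330,250:405],None,fx=2.7,fy=2.7,interpolation=cv2.INTER_CUBIC)
print(a.shape,b.shape,b2.shape)
H=np.zeros((600,800,3),np.uint8);H[:a.shape[0],:a.shape[1]]=a;H[240:240+b.shape[0],:b.shape[1]]=b;H[240:240+b2.shape[0],370:370+b2.shape[1]]=b2
cv2.imwrite('pics/crop0.png',H)
E
```

```text
green s 138 [367.9 280.1] [362 274  13  13] [ 528.9 -207.1   72. ]
green t 121 [400. 204.] [394 198  13  13] [ 532.6 -202.    72. ]
red s 30 [273.4 270. ] [270 266   7   9] [430.5  -1.8  18. ]
red t 18 [313.7 242.8] [312 240   5   6] [435.1   6.3  18. ]
yel s 134 [215.4 175. ] [212 161   8  29] [481.9 287.7 138. ]
yel t 96 [177.9 198.4] [172 191  13  16] [508.8 336.  138. ]
blue s 1794 [361.2 288. ] [329 260  68  56] [ 510.5 -204.5   58. ]
blue t 1224 [393.  207.6] [364 191  61  33] [ 526.2 -187.8   58. ]
black s 173 [321.6 251.1] [317 241  11  20] [493.3 -95.8 108. ]
black s 16 [314.3 273.2] [312 272   7   3] [ 430. -130.  108.]
black t 98 [351.4 209. ] [346 203  12  12] [506.8 -76.4 108. ]
black t 7 [350. 221.] [347 221   7   1] [477.2 -73.3 108. ]
(238, 798, 3) (270, 360, 3) (297, 418, 3)
```

View pics/crop0.png

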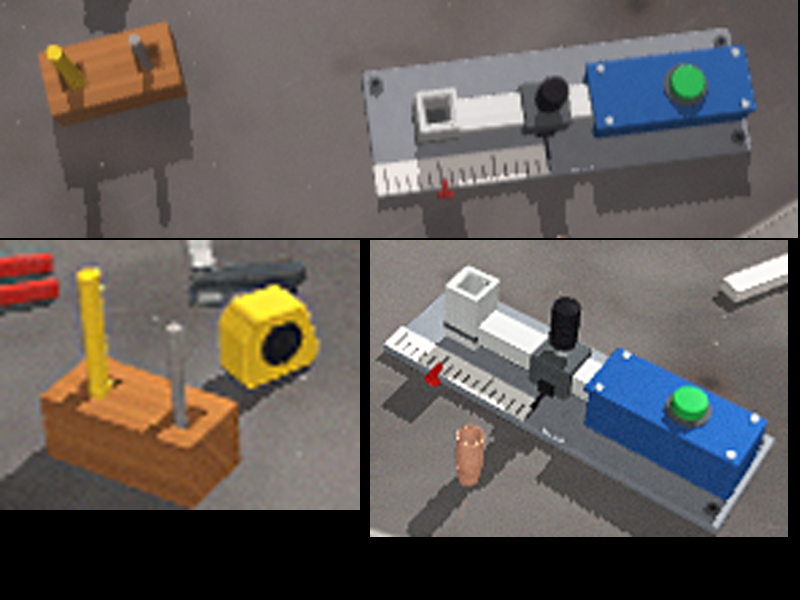

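The crop shows yellow marker's top in the left hole and the punch in the right one. Both views are sharp enough to read rim, knob, button, clip and pointer points.

```bash
cat >> h.py <<'E'
T0=lambda u,v:(155+(u+.5)/2.8-.5,175+(v+.5)/2.8-.5)
S1=lambda u,v:(195+(u+.5)/4.5-.5,155+(v-240+.5)/4.5-.5)
S2=lambda u,v:(250+(u-370+.5)/2.7-.5,220+(v-240+.5)/2.7-.5)
E
python3 - <<'E'
from h import *
import pickle
from scipy.optimize import least_squares
d=pickle.load(open('c0.pkl','rb'));s,t=d['scene'],d['top']
def both(n,ps,pt,z):
    a,b,c=onz(s,ps,z),onz(t,pt,z),tri(s,ps,t,pt);print(n,a.round(1),b.round(1),'tri',c.round(1));return (a+b)[:2]/2
h=both('holder',S2(472,285),T0(435,112),80)
k=both('knob',S2(566,304),T0(554,90),108)
g=both('button',S2(690,399),T0(687,80),72)
both('pointer',S2(535,415),T0(548,163),18)
both('red',(273.4,270),(313.7,242.8),16)
m=both('marker',S1(89,273),T0(55,51),138)
p=both('punch',S1(175,327),T0(136,40),118)
for n,z,pts in(('plate',10,[(363,72),(733,30),(750,150),(376,196)]),('stand',50,[(38,60),(170,23),(182,72),(55,110)]),('rim',80,[(414,91),(456,89),(459,130),(416,137)])):
    w=[onz(t,T0(*q),z)[:2] for q in pts];print(n,np.round(w,1),[round(float(np.degrees(np.arctan2(*(w[(i+1)%4]-w[i])[::-1]))),1) for i in range(4)])
f=lambda q:np.concatenate([q[:2]+L*np.array([-np.sin(q[2]),np.cos(q[2])])-P for L,P in((140,h),(40,k),(-85,g))])
r=least_squares(f,[500,-100,0]);print('gauge',r.x,np.degrees(r.x[2]),r.fun.round(1))
v=m-p;print('stand dir',np.degrees(np.arctan2(-v[0],v[1])),np.hypot(*v))
E
```

```text
holder [494.6  15.   80. ] [494.8  21.   80. ] tri [497.4  19.8  74.7]
knob [514.2 -79.8 108. ] [512.2 -79.1 108. ] tri [512.9 -79.6 108.4]
button [ 533.3 -204.7   72. ] [ 534.6 -202.    72. ] tri [ 535.7 -203.1   68.7]
pointer [463.4 -97.6  18. ] [464.7 -87.1  18. ] tri [468.8 -90.3   6.6]
red [431.9  -0.5  16. ] [435.5   6.1  16. ] tri [437.2   5.4   7.5]
marker [521.7 345.6 138. ] [522.  345.6 138. ] tri [521.9 345.7 137.9]
punch [540.7 282.2 118. ] [539.5 281.5 118. ] tri [539.6 281.2 118.9]
plate [[ 545.4   85.3]
 [ 600.1 -260.9]
 [ 485.8 -274.1]
 [ 429.1   69. ]] [-81.0, -173.4, 99.4, 8.0]
stand [[535.  380.2]
 [574.6 263.1]
 [529.1 249.1]
 [489.4 360.8]] [-71.3, -162.9, 109.6, 23.0]
rim [[ 5.130e+02  4.000e+01]
 [ 5.163e+02  3.100e+00]
 [ 4.796e+02 -4.000e-01]
 [ 4.718e+02  3.700e+01]] [-84.9, -174.6, 101.7, 4.1]
gauge [ 5.19468858e+02 -1.19452233e+02  1.74905269e-01] 10.021333702647695 [ 0.4  0.4 -0.7 -0.6  0.3  0.2]
stand dir 15.99076748208368 66.30501982674103
```

>>> send_rows([
  {"hand": 0, "linear": [0, 0, 0], "delta_rot": [0, 0, -0.063]},
  {"hand": 0, "linear": [0, 0, 0], "delta_rot": [0, 0, -0.063]},
  {"hand": 0, "linear": [0, 0, 0], "delta_rot": [0, 0, -0.063]},
  {"hand": 0, "linear": [0, 0, 0], "delta_rot": [0, 0, -0.063]},
  {"hand": 0, "linear": [0, 0, 0], "delta_rot": [0, 0, -0.063]},
  {"hand": 0, "linear": [0, 0, 0], "delta_rot": [0, 0, -0.063]},
  {"hand": 0, "linear": [-0.311, -0.268, 0], "delta_rot": [0, 0, 0]},
  {"hand": 0, "linear": [-0.311, -0.268, 0], "delta_rot": [0, 0, 0]},
  {"hand": 0, "linear": [-0.311, -0.268, 0], "delta_rot": [0, 0, 0]},
  {"hand": 0, "linear": [-0.311, -0.268, 0], "delta_rot": [0, 0, 0]},
  {"hand": 0, "linear": [-0.311, -0.268, 0], "delta_rot": [0, 0, 0]},
  {"hand": 0, "linear": [-0.311, -0.268, 0], "delta_rot": [0, 0, 0]},
  {"hand": 0, "linear": [-0.311, -0.268, 0], "delta_rot": [0, 0, 0]},
  {"hand": 0, "linear": [-0.311, -0.268, 0], "delta_rot": [0, 0, 0]},
  {"hand": 0, "linear": [-0.311, -0.268, 0], "delta_rot": [0, 0, 0]},
  {"hand": 0, "linear": [-0.311, -0.268, 0], "delta_rot": [0, 0, 0]},
  {"hand": 0, "linear": [0, 0, 0], "delta_rot": [0, 0, 0]},
  {"hand": 0, "linear": [0, 0, 0], "delta_rot": [0, 0, 0]},
])

```text
clock: 2.35
ee_pos: [522.1, 347.4, 194.5]
ee_rot: [0.496, -3.101, 0.0]
force: [-0.2, 0.4, -0.1]
grip_width: 42.9
grasp_force: 0.0
```

>>> send_rows([
  {"hand": 0, "linear": [0.005, -0.017, 0.2], "delta_rot": [0, 0, 0]},
  {"hand": 0, "linear": [0, 0, 0.22], "delta_rot": [0, 0, 0]},
  {"hand": 0, "linear": [0, 0, 0.22], "delta_rot": [0, 0, 0]},
  {"hand": 0, "linear": [0, 0, 0.22], "delta_rot": [0, 0, 0]},
  {"hand": 0, "linear": [0, 0, 0.22], "delta_rot": [0, 0, 0]},
  {"hand": 0, "linear": [0, 0, 0], "delta_rot": [0, 0, 0]},
  {"hand": 1, "linear": [0, 0, 0], "delta_rot": [0, 0, 0]},
  {"hand": 1, "linear": [0, 0, 0], "delta_rot": [0, 0, 0]},
  {"hand": 1, "linear": [0, 0, 0], "delta_rot": [0, 0, 0]},
  {"hand": 1, "linear": [0, 0, 0], "delta_rot": [0, 0, 0]},
  {"hand": 1, "linear": [0, 0, 0], "delta_rot": [0, 0, 0]},
], newtons=30)

```text
clock: 3.72
ee_pos: [523.2, 346.1, 88.7]
ee_rot: [-0.496, 3.1, 0.002]
force: [-0.4, 0.3, 6.7]
grip_width: 14.2
grasp_force: 33.1
```

>>> send_rows([
  {"hand": 1, "linear": [0, 0, -0.15], "delta_rot": [0, 0, 0]},
  {"hand": 1, "linear": [0, 0, -0.2], "delta_rot": [0, 0, 0]},
  {"hand": 1, "linear": [0, 0, -0.25], "delta_rot": [0, 0, 0]},
  {"hand": 1, "linear": [0, 0, -0.25], "delta_rot": [0, 0, 0]},
  {"hand": 1, "linear": [0, 0, -0.25], "delta_rot": [0, 0, 0.048]},
  {"hand": 1, "linear": [0, 0, 0], "delta_rot": [0, 0, 0.048]},
  {"hand": 1, "linear": [0, 0, 0], "delta_rot": [0, 0, 0]},
  {"hand": 1, "linear": [0, 0, 0], "delta_rot": [0, 0, 0]},
])

```text
clock: 4.72
ee_pos: [522.5, 345.4, 197.1]
ee_rot: [0.263, -3.13, 0.0]
force: [-0.5, 0.4, 0.0]
grip_width: 14.2
grasp_force: 32.3
```

```bash
python3 - <<'E'
from bench import sense,camera
from h import *
x=sense();p=x['ee_pos'];a=x['ee_rot'];R=cv2.Rodrigues(a)[0];print(p,x['grip_width'],R.round(3).tolist())
c={n:camera(n) for n in('scene','top')}
H=[]
for n in c:
    u,v=proj(c[n],p-[0,0,30]).astype(int);im=c[n]['pixels'];k=50
    u=min(max(u,k),559-k);v=min(max(v,k),419-k);print(n,u-k,v-k)
    H.append(cv2.resize(im[v-k:v+k,u-k:u+k],None,fx=4,fy=4,interpolation=cv2.INTER_CUBIC))
    for e in blobs(c[n],(20,130,90),(34,255,255),(u-k,v-k,u+k,v+k),15):print(n,e)
cv2.imwrite('pics/lift.png',np.hstack(H))
E
```

```text
[522.48934186 345.41270544 197.1485453 ] 14.15873484716886 [[-0.986, -0.167, -0.0], [-0.167, 0.986, -0.0], [0.0, -0.0, -1.0]]
scene 163 103
scene (np.int32(185), array([213.38378378, 151.18918919]), array([209, 128,   9,  42]))
scene (np.int32(288), array([252.23611111, 175.62152778]), array([244, 165,  19,  23]))
top 121 139
top (np.int32(338), array([189.18047337, 150.41420118]), array([181, 139,  19,  26]))
top (np.int32(23), array([164.47826087, 182.52173913]), array([162, 180,   6,   6]))
```

View pics/lift.png

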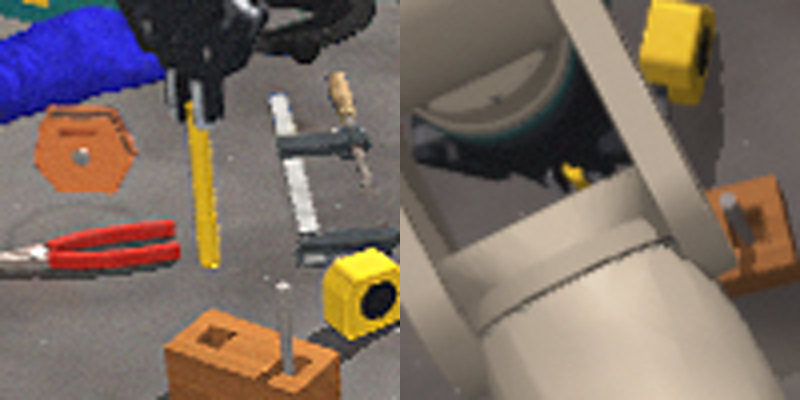

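The left half shows the marker lifted clear, its bottom at about scene pixel (215.5,169.5), with the empty hole and the untouched punch below. It may lean slightly, so I check that.

```bash
python3 - <<'E'
from bench import camera
from h import *
c=camera('scene')
m=cv2.inRange(cv2.cvtColor(c['pixels'],cv2.COLOR_BGR2HSV)[120:172,200:225],(20,130,90),(34,255,255))
for r in range(8,52,4):
    x=np.where(m[r])[0]
    if len(x):print(r+120,x.min()+200,x.max()+200,x.mean()+200)
for z in(108,116.4,130,150,170,190,197):print(z,proj(c,[522.5,345.4,z]).round(1))
print(onz(c,(215.3,168.8),116.4),onz(c,(215.3,169.5),116.4))
E
```

```text
128 210 210 210.0
132 210 210 210.0
136 210 214 212.0
140 210 215 212.5
144 211 215 213.0
148 211 215 213.0
152 212 215 213.5
156 212 216 214.0
160 212 216 214.0
164 212 217 214.5
168 213 217 215.0
108 [215.5 170.6]
116.4 [215.2 168.2]
130 [214.9 164.2]
150 [214.3 158.3]
170 [213.7 152.3]
190 [213.1 146.2]
197 [212.9 144. ]
[520.46564029 342.4126009  116.4       ] [518.14266606 339.32120138 116.4       ]
```

>>> send_rows([
  {"hand": 1, "linear": [0.3, 0, 0], "delta_rot": [0, 0, 0]},
  {"hand": 1, "linear": [0.05, -0.29, 0], "delta_rot": [0, 0, 0]},
  {"hand": 1, "linear": [0.05, -0.32, 0], "delta_rot": [0, 0, 0]},
  {"hand": 1, "linear": [0.05, -0.32, 0], "delta_rot": [0, 0, 0]},
  {"hand": 1, "linear": [0.05, -0.32, 0], "delta_rot": [0, 0, 0]},
  {"hand": 1, "linear": [0.05, -0.32, 0], "delta_rot": [0, 0, 0]},
  {"hand": 1, "linear": [0.05, -0.32, 0], "delta_rot": [0, 0, 0]},
  {"hand": 1, "linear": [0.05, -0.32, 0], "delta_rot": [0, 0, 0]},
  {"hand": 1, "linear": [0.05, -0.32, 0], "delta_rot": [0, 0, 0]},
  {"hand": 1, "linear": [0.05, -0.32, 0], "delta_rot": [0, 0, 0]},
  {"hand": 1, "linear": [0.055, -0.32, 0], "delta_rot": [0, 0, 0]},
  {"hand": 1, "linear": [0, 0, 0], "delta_rot": [0, 0, 0]},
  {"hand": 1, "linear": [0, 0, 0], "delta_rot": [0, 0, 0]},
])

```text
clock: 6.5
ee_pos: [495.6, 20.1, 197.0]
ee_rot: [0.261, -3.131, -0.001]
force: [-0.1, 0.9, -1.3]
grip_width: 13.8
grasp_force: 32.4
```

```bash
python3 - <<'E'
from bench import sense,camera
from h import *
x=sense();p=x['ee_pos'];print(p,x['grip_width'],cv2.Rodrigues(x['ee_rot'])[0].round(3).tolist())
c={n:camera(n) for n in('scene','top')}
H=[]
for n in c:
    u,v=proj(c[n],[496,19,95]).astype(int);im=c[n]['pixels'];k=35
    print(n,u-k,v-k,proj(c[n],[*p[:2],p[2]-80.7]),proj(c[n],[*p[:2],p[2]-10]))
    H.append(cv2.resize(im[v-k:v+k,u-k:u+k],(400,400),interpolation=cv2.INTER_CUBIC))
cv2.imwrite('pics/over.png',np.hstack(H))
E
```

```text
[495.55925095  20.06615148 196.96844356] 13.785651537705942 [[-0.986, -0.166, -0.0], [-0.166, 0.986, 0.0], [-0.0, 0.0, -1.0]]
scene 251 195 [286.70713673 224.16214876] [287.55994536 201.11274228]
top 276 177 [311.3970918 211.224603 ] [313.454842   204.44973284]
```

View pics/over.png

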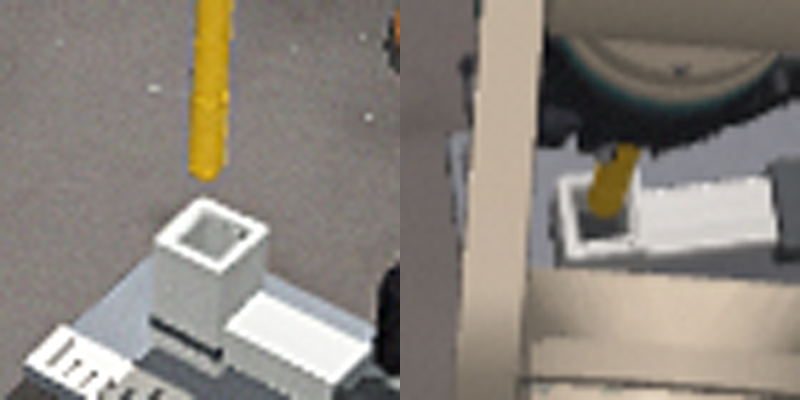

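The marker hangs above the holder: in the scene view its bottom is at (287,226) and the mouth centre at about (287.6,235.8). In the top view the mouth centre is about (310.6,214).

```bash
python3 - <<'E'
import pickle
from h import *
d=pickle.load(open('c0.pkl','rb'));s,t=d['scene'],d['top']
f=lambda u,v,x0,y0:(x0+(u+.5)/5.714-.5,y0+(v+.5)/5.714-.5)
for nm,c,o,P in(('s',s,(251,195),[(155,240),(205,198),(270,230),(215,272)]),('t',t,(276,177),[(155,178),(238,170),(238,248),(170,258)])):
    w=np.array([onz(c,f(*q,*o),80) for q in P]);print(nm,w.round(1)[:,:2].tolist(),w.mean(0).round(1))
print(onz(s,f(207,172,251,195),116.3),proj(s,[495.6,20.1,80]),proj(t,[495.6,20.1,80]))
E
```

```text
s [[476.2, 31.0], [512.0, 35.9], [517.7, 1.1], [480.8, -1.4]] [496.7  16.7  80. ]
t [[511.6, 39.5], [516.6, 3.8], [482.2, 3.0], [476.7, 32.1]] [496.8  19.6  80. ]
[494.31021642  18.45170764 116.3       ] [286.29966299 235.17669291] [310.41871959 214.38528448]
```

>>> send_rows([
  {"hand": 1, "linear": [-0.015, -0.015, 0.1], "delta_rot": [0, 0, 0]},
  {"hand": 1, "linear": [0, 0, 0.12], "delta_rot": [0, 0, 0]},
  {"hand": 1, "linear": [0, 0, 0.1], "delta_rot": [0, 0, 0]},
  {"hand": 1, "linear": [0, 0, 0.08], "delta_rot": [0, 0, 0]},
  {"hand": 1, "linear": [0, 0, 0.07], "delta_rot": [0, 0, 0]},
  {"hand": 1, "linear": [0, 0, 0], "delta_rot": [0, 0, 0]},
])

```text
clock: 7.35
ee_pos: [497.1, 18.4, 149.4]
ee_rot: [0.261, -3.13, -0.0]
force: [-0.2, 0.5, 0.3]
grip_width: 13.7
grasp_force: 32.4
```

>>> send_rows([
  {"hand": 1, "linear": [0, 0, 0.1], "delta_rot": [0, 0, 0]},
  {"hand": 1, "linear": [0, 0, 0.1], "delta_rot": [0, 0, 0]},
  {"hand": 1, "linear": [0, 0, 0.1], "delta_rot": [0, 0, 0]},
  {"hand": 1, "linear": [0, 0, 0.08], "delta_rot": [0, 0, 0]},
  {"hand": 1, "linear": [0, 0, 0.06], "delta_rot": [0, 0, 0]},
  {"hand": 1, "linear": [0, 0, 0], "delta_rot": [0, 0, 0]},
])

```text
clock: 8.1
ee_pos: [497.1, 18.4, 105.5]
ee_rot: [0.261, -3.13, -0.0]
force: [-0.3, -0.7, -0.4]
grip_width: 14.1
grasp_force: 32.4
```

>>> send_rows([
  {"hand": 0, "linear": [0, 0, 0], "delta_rot": [0, 0, 0]},
  {"hand": 0, "linear": [0, 0, 0], "delta_rot": [0, 0, 0]},
  {"hand": 0, "linear": [0, 0, 0], "delta_rot": [0, 0, 0]},
  {"hand": 0, "linear": [0, 0, -0.15], "delta_rot": [0, 0, 0]},
  {"hand": 0, "linear": [0, 0, -0.25], "delta_rot": [0, 0, 0]},
  {"hand": 0, "linear": [0, 0, -0.3], "delta_rot": [0, 0, 0]},
  {"hand": 0, "linear": [0, 0, -0.3], "delta_rot": [0, 0, 0]},
  {"hand": 0, "linear": [0, 0, 0], "delta_rot": [0, 0, 0]},
])

```text
clock: 9.1
ee_pos: [498.7, 18.4, 209.8]
ee_rot: [-0.26, 3.124, -0.001]
force: [0.2, -0.0, -0.0]
grip_width: 42.5
grasp_force: 0.0
```

```bash
python3 - <<'E'
from bench import sense,camera
from h import *
print(sense()['ee_pos'],sense()['grip_width'])
c=camera('scene')
for e in blobs(c,(20,130,90),(34,255,255),(260,170,320,270),5):print(e)
for z in(152,80):print(proj(c,[497.1,18.4,z]))
E
```

```text
[498.67426158  18.35113682 209.771867  ] 42.47918756209148
(np.int32(54), array([262.2037037 , 176.61111111]), array([260, 170,   6,  14]))
(np.int32(154), array([287.25974026, 225.0974026 ]), array([284, 212,   7,  28]))
[288.07500326 212.82364265]
[287.20109248 235.2337733 ]
```

>>> send_rows([
  {"hand": 0, "linear": [0, -0.25, 0], "delta_rot": [0, 0, 0]},
  {"hand": 1, "linear": [0, -0.35, 0], "delta_rot": [0, 0, 0]},
  {"hand": 1, "linear": [0.01, -0.4, 0], "delta_rot": [0, 0, 0]},
  {"hand": 1, "linear": [0, -0.4, 0], "delta_rot": [0, 0, 0]},
  {"hand": 1, "linear": [0, -0.4, 0], "delta_rot": [0, 0, 0]},
  {"hand": 1, "linear": [0.005, -0.44, 0], "delta_rot": [0, 0, 0]},
  {"hand": 1, "linear": [0, 0, 0.3], "delta_rot": [0, 0, 0]},
  {"hand": 1, "linear": [0, 0, 0.3], "delta_rot": [0, 0, 0]},
  {"hand": 1, "linear": [0, 0, 0.3], "delta_rot": [0, 0, 0]},
  {"hand": 1, "linear": [0, 0, 0.25], "delta_rot": [0, 0, 0]},
  {"hand": 1, "linear": [0, 0, 0], "delta_rot": [0, 0, 0]},
  {"hand": 1, "linear": [0, 0, 0], "delta_rot": [0, 0, 0]},
], newtons=20)

```text
clock: 10.65
ee_pos: [533.1, -202.9, 91.7]
ee_rot: [-0.261, 3.13, -0.0]
force: [0.1, 0.1, -0.2]
grip_width: 0.1
grasp_force: 0.0
```

>>> send_rows([
  {"hand": 1, "linear": [-0.012, 0, 0.1], "delta_rot": [0, 0, 0]},
  {"hand": 1, "linear": [0, 0, 0.08], "delta_rot": [0, 0, 0]},
  {"hand": 1, "linear": [0, 0, 0.03], "delta_rot": [0, 0, 0]},
  {"hand": 1, "linear": [0, 0, 0.03], "delta_rot": [0, 0, 0]},
  {"hand": 1, "linear": [0, 0, 0.02], "delta_rot": [0, 0, 0]},
  {"hand": 1, "linear": [0, 0, 0], "delta_rot": [0, 0, 0]},
])

```text
clock: 11.4
ee_pos: [534.0, -202.6, 65.0]
ee_rot: [0.261, -3.131, -0.0]
force: [0.1, 1.2, 0.3]
grip_width: 0.2
grasp_force: 0.0
```

>>> send_rows([
  {"hand": 1, "linear": [0, 0, 0.012], "delta_rot": [0, 0, 0]},
  {"hand": 1, "linear": [0, 0, 0.01], "delta_rot": [0, 0, 0]},
  {"hand": 1, "linear": [0, 0, 0], "delta_rot": [0, 0, 0]},
])

```text
clock: 11.78
ee_pos: [534.0, -202.6, 62.7]
ee_rot: [0.261, -3.131, -0.0]
force: [-0.1, -0.5, -0.5]
grip_width: 0.0
grasp_force: 0.0
```

>>> send_rows([
  {"hand": 1, "linear": [0, 0, 0.01], "delta_rot": [0, 0, 0]},
  {"hand": 1, "linear": [0, 0, 0.01], "delta_rot": [0, 0, 0]},
])

```text
clock: 12.02
ee_pos: [534.1, -202.6, 60.7]
ee_rot: [-0.261, 3.131, 0.0]
force: [0.1, -0.3, 0.4]
grip_width: 0.1
grasp_force: 0.0
```

```bash
python3 - <<'E'
from bench import sense,camera
from h import *
x=sense();p=x['ee_pos'];print(p,x['force'])
c={n:camera(n) for n in('scene','top')}
H=[]
for n in c:
    u,v=proj(c[n],[534,-203,75]).astype(int);im=c[n]['pixels'];k=35
    print(n,u-k,v-k,proj(c[n],p))
    H.append(cv2.resize(im[v-k:v+k,u-k:u+k],(400,400),interpolation=cv2.INTER_CUBIC))
cv2.imwrite('pics/btn.png',np.hstack(H))
E
```

```text
[ 534.07700018 -202.61372305   60.71223952] [ 0.12314731 -0.33978986  0.35877216]
scene 332 242 [366.87532968 281.22914697]
top 365 168 [399.18800452 204.49819675]
```

View pics/btn.png

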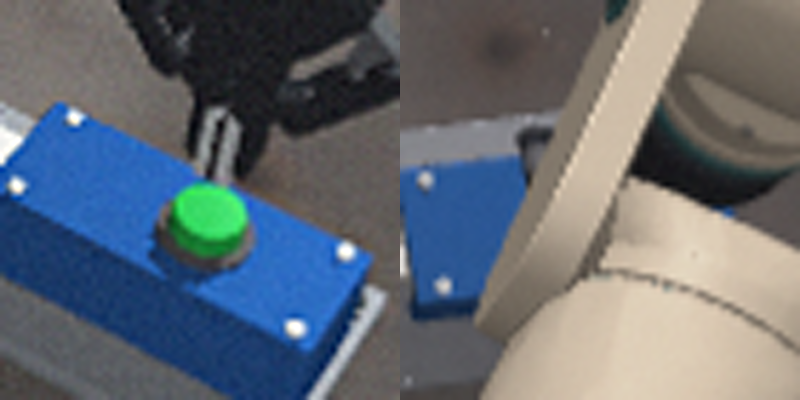

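The left half shows the closed fingertips ending at about crop (217,183), level with or behind the far edge of the button, which still looks raised. They are not where the sensed TCP projects (199,224), so I check the kinematics against the readings.

```bash
python3 - <<'E'
from bench import sense,camera
from h import *
x=sense();print(x['joint_positions'].round(4),x['ee_pos'],x['ee_rot'],np.degrees(np.arctan2(x['ee_pos'][1],x['ee_pos'][0])),x['joint_torque'].round(2))
c=camera('scene')
tip=(332+217.5/5.714,242+182/5.714)
print(tip);
for z in(60.7,72,80,90):print(z,onz(c,tip,z).round(1))
for a,ce,bb in blobs(c,(45,120,60),(85,255,255),(340,260,400,300)):print(a,ce,bb)
import pickle
c0=pickle.load(open('c0.pkl','rb'))['scene']
print(c0['rvec']-c['rvec'],c0['tvec']-c['tvec'])
im=c['pixels'].copy()
H=np.hstack([cv2.resize(im[150:330,230:420],(760,720))[:600]]);cv2.circle(H,tuple(((proj(c,x['ee_pos'])-[230,150])*4).astype(int)),3,(0,0,255),-1)
cv2.imwrite('pics/btn2.png',H)
E
```

```text
[-4.2720e-01  2.6340e-01  1.4379e+00  1.0000e-04  1.4407e+00 -2.1642e+00] [ 533.9821128  -202.50878824   60.58516603] [ 2.60706517e-01 -3.13053460e+00 -4.33147453e-04] -20.76886352368751 [-0.000e+00 -4.473e+01 -3.415e+01  0.000e+00 -2.000e-02  0.000e+00]
(370.064403220161, 273.85159257962897)
60.7 [ 558.2 -194.2   60.7]
72 [ 548.2 -199.1   72. ]
80 [ 541.2 -202.6   80. ]
90 [ 532.4 -206.9   90. ]
138 [367.89130435 280.12318841] [362 274  13  13]
[0. 0. 0.] [0. 0. 0.]
```

View pics/btn2.png

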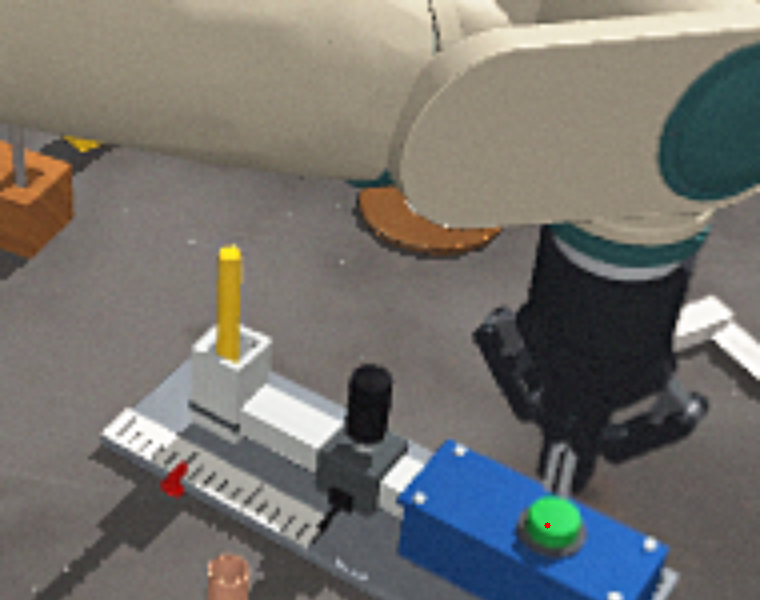

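The marker stands fully in the holder. The fingertips are still roughly 25 mm above the button, which hasn't moved, so the real tips sit higher than the reported TCP. I'll go down in small steps and watch the force.

>>> send_rows([
  {"hand": 1, "linear": [0, 0, 0.03], "delta_rot": [0, 0, 0]},
  {"hand": 1, "linear": [0, 0, 0.03], "delta_rot": [0, 0, 0]},
  {"hand": 1, "linear": [0, 0, 0.02], "delta_rot": [0, 0, 0]},
])

```text
clock: 12.55
ee_pos: [533.9, -202.5, 52.4]
ee_rot: [0.261, -3.13, -0.0]
force: [-1.1, -0.1, 0.3]
grip_width: 0.2
grasp_force: 0.0
```

```bash
python3 - <<'E'
from bench import sense,camera
from h import *
x=sense();print(x['ee_pos'],x['force'])
for n,b in(('scene',(340,260,400,300)),('top',(380,190,420,220))):
  c=camera(n)
  for a,ce,bb in blobs(c,(45,120,60),(85,255,255),b):print(n,a,ce,bb)
  im=c['pixels']
  if n=='scene':
    v=cv2.cvtColor(im,cv2.COLOR_BGR2GRAY)[255:285,355:385]
    print('\n'.join(' '.join(f'{q:3d}' for q in r) for r in v[::2]))
E
```

```text
[ 533.93364428 -202.52323309   52.37473032] [-1.09414556 -0.14467441  0.33666438]
scene 127 [367.8976378  280.65354331] [362 275  13  12]
113 116  70  17  25  33  28  37  35  29  29  33  29  27  32  28  32  33  28  33  30  27  34  26  30  28  30  40  67  77
116 109 113  95  43  34  29  36  33  31  30  31  30  30  26  34  30  32  30  28  32  24  28  31  33  26  29  80 114 117
114 112 109 111 108 111 114 106 102  52  28  28  30  36  32  34  43  32  27  32  31  32  30  30  28  34  49  42  38  39
107 113 107 113 105 106 103 106 103 101  26  27  27  27  24  27  30  24  28  30  29  31  24  24  36  53  53  45  47  65
108 101 105 106 106  98 101 103 106 100  32  26  34  69  85  82  39  25  28  37  31  33  29  30  31  28  29  34  27  29
105 109 108 104 101 101 103  93  99  75  19  53 124 142  93  40  93  49  31  19  23  30  33  24  29  24  30  33  31  34
 86  97  97  99 104 102  95  95  88  30  20  65 153 128  32  68 146 136  85  23  33  29  32  62  96  62  32  27  25  33
 94  95  96  95  97  94  97 100  92  18  21  92 142  93  39 121 146 125  31  23  32  26  43  82  97  95  99  97  88  96
 98  95  97  99  96  96  98 102  96  51  63 130 126  25  67 149 136  84  17  27  32  24  54  85  83  88  91  90  97  87
 97  92  99  93 100  92  96  98  94  93 113 144 117  35 117 144 125  33  24  21  41  61  68  73  72  85  90  92  90  95
 93  95  92  96  96  92  97  98 116 142 153 135  71  62 145 128 106  80  46  60  84  78  78  76  83  86  87  91  87  89
 94  95  88  96  97  96  92 111 162 148 157 156 166 166 156 151 167 183 175 144  95  99 103 101  96  91  90  93  91  93
 92  92  98  95 101 108  87  84 151 155 153 158 161 162 159 165 169 171 178 171 115  96  92  96 100  97 103  98  94  99
 89  93 101  99  65  89  58  62  83 127 143 159 159 160 161 161 168 172 171 150 110 106  99 100 103 100  98  97  98 100
 91  96  89  58  50  51  59  62  78  77  77  89 116 137 142 146 136 103  97  91 114 107  95 101  98  97 102  99 101  97
```

>>> send_rows([
  {"hand": 1, "linear": [0, 0, 0.02], "delta_rot": [0, 0, 0]},
  {"hand": 1, "linear": [0, 0, 0.02], "delta_rot": [0, 0, 0]},
  {"hand": 1, "linear": [0, 0, 0.02], "delta_rot": [0, 0, 0]},
])

```text
clock: 13.02
ee_pos: [534.1, -202.5, 46.6]
ee_rot: [-0.261, 3.131, 0.0]
force: [0.3, -0.4, -0.2]
grip_width: 0.0
grasp_force: 0.0
```

>>> send_rows([
  {"hand": 1, "linear": [0, 0, 0.02], "delta_rot": [0, 0, 0]},
  {"hand": 1, "linear": [0, 0, 0.01], "delta_rot": [0, 0, 0]},
])

```text
clock: 13.28
ee_pos: [534.0, -202.6, 43.6]
ee_rot: [0.261, -3.131, -0.0]
force: [-0.1, 0.3, 0.5]
grip_width: 0.1
grasp_force: 0.0
```

```bash
python3 - <<'E'
from bench import sense,camera
from h import *
x=sense();print(x['ee_pos'],x['force'])
c=camera('scene')
for a,ce,bb in blobs(c,(45,120,60),(85,255,255),(340,260,400,300)):print(a,ce,bb)
cv2.imwrite('pics/btn3.png',cv2.resize(c['pixels'][250:300,340:400],(720,600),interpolation=cv2.INTER_CUBIC))
E
```

```text
[ 534.0075968  -202.55763259   43.57085506] [-0.13556225  0.34361351  0.46787964]
101 [367.59405941 281.46534653] [362 274  13  13]
```

View pics/btn3.png

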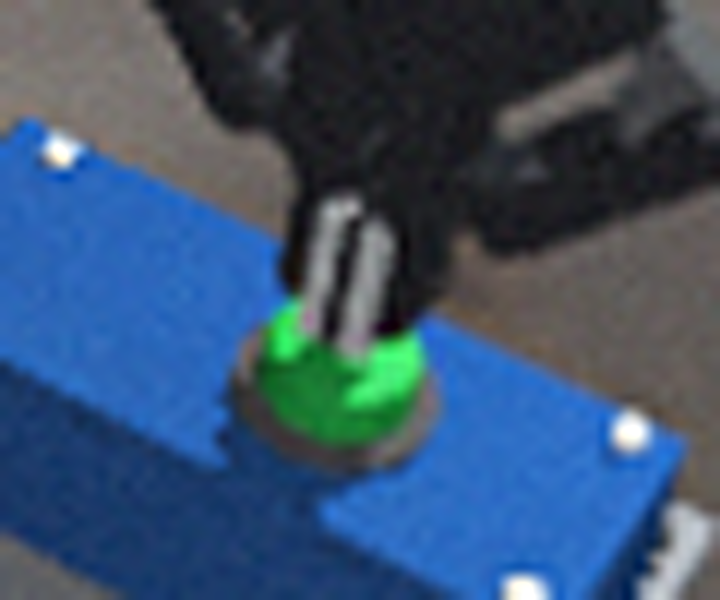

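The fingertips now cover the centre of the button top, at about (368.3,278.7) in the full picture. So contact is imminent, and the reported TCP reads about 28 mm too low.

>>> send_rows([
  {"hand": 1, "linear": [0, 0, 0.015], "delta_rot": [0, 0, 0]},
  {"hand": 1, "linear": [0, 0, 0.015], "delta_rot": [0, 0, 0]},
  {"hand": 1, "linear": [0, 0, 0.015], "delta_rot": [0, 0, 0]},
])

```text
clock: 13.7
ee_pos: [534.1, -202.6, 39.2]
ee_rot: [-0.261, 3.131, 0.0]
force: [-0.3, 1.3, -0.1]
grip_width: 0.2
grasp_force: 0.0
```

>>> send_rows([
  {"hand": 1, "linear": [0, 0, 0.015], "delta_rot": [0, 0, 0]},
  {"hand": 1, "linear": [0, 0, 0.015], "delta_rot": [0, 0, 0]},
])

```text
clock: 13.95
ee_pos: [534.1, -202.6, 36.1]
ee_rot: [0.261, -3.131, -0.0]
force: [0.3, -0.1, 0.3]
grip_width: 0.2
grasp_force: 0.0
```

```bash
python3 - <<'E'
from bench import sense,camera
from h import *
x=sense();print(x['ee_pos'],x['force'])
c=camera('scene')
for a,ce,bb in blobs(c,(45,120,60),(85,255,255),(340,260,400,300)):print(a,ce,bb)
v=c['pixels'][262:292,355:381].astype(int);g=(v[...,1]>v[...,0]+40)&(v[...,1]>v[...,2]+40)
y=cv2.cvtColor(c['pixels'],cv2.COLOR_BGR2GRAY)[262:292,355:381]
print('\n'.join(str(262+i)+' '+''.join('GG ' if g[i,j] else f'{y[i,j]//10:2d} ' for j in range(26)) for i in range(30)))
E
```

```text
[ 534.06105841 -202.56743958   36.14440445] [ 0.31164301 -0.10942496  0.2595371 ]
76 [367.51315789 282.32894737] [361 276  14  11]
262 11 11  7  3  3  2  2  2  2  3  3  3  3  3  2  3  3  3  2  3  3  3  2  3  2  5 
263 11 11 11  9  6  5  6  4  2  2  3  3  3  2  3  4  4  2  3  3  3  3  3  2  2  5 
264 10 10 10 11 11 11 10  8  3  2  3  3  3  2  3  2  3  3  2  2  3  2  3  2  3  3 
265 10 10 10 10 10 10 10 10  6  2  2  3  2  3  3  3  2  3  3  2  3  2  3  4  5  5 
266 10  9 10 10 10 10 10 10 10  2  3  2  2  3  3  2  3  2  3  3  2  2  2  3  4  5 
267 10  9 10 10 10  9  9  9  9  3  2  2  2  2  2  3  3  3  3  2  2  3  4  3  3  4 
268  9  9  9  8  9  9  9 10  9  3  2  4  6  6  5  4  3  3  3  3  2  3  3  2  2  3 
269  9  9 10  9  9  9  9  9  8  2  3  9 13 14  8  3  2  3  3  2  2  3  2  2  3  3 
270  9  9  9  9  9  9  9  9  7  1  4 12 15 11  4  8  4  2  2  3  3  2  2  2  3  2 
271  9  9  9  9  9  9  9  9  6  1  5 13 13  4  6 14  9  3  2  2  2  2  3  4  2  3 
272 10  9 10  9 10  9  9  9  3  2  6 15 12  2  8 15 12  5  2  2  3  4  7  7  3  2 
273  9  9 10  9  9 10 10  9  3  2  8 14 12  2 10 14 12  
[... 819 characters left out ...]
 GG GG GG GG GG  9 11 10  9  9  9 10 
284  8  9 10  9  5  5  5  6 GG GG GG GG GG GG GG GG GG GG GG 10 11  9  9 10 10  9 
285  9  9  9  7  4  5  5  5  6 GG GG GG GG GG GG GG GG GG  9 10 11 10 10 10  9 10 
286  9  9  7  4  4  5  6  5  5  5  6 GG GG GG GG GG  7  9 11 10 10  9  9  9 10  9 
287  9  9  4  5  5  4  4  5  5  5  6  5  6  5  6  6  9 10 10  8  8  9 10 10 10 10 
288  5  6  5  5  5  5  5  5  5  6  5  5  6  5  5  6  9  6  6  8 10 10 10  9  9 10 
289  5  5  5  5  5  5  4  5  6  5  4  5  5  5  5  6  7  6  8 10  9  9  9 10  9 10 
290  5  5  5  5  5  5  5  4  5  5  5  5  5  5  7  8 10 10  9 10 10  9  9  9  9  9 
291  5  5  5  4  5  5  5  6  5  5  5  5  6  8 10  9  9  9  9  9  9 10 10  9 10 10
```

>>> send_rows([
  {"hand": 1, "linear": [0, 0, 0.015], "delta_rot": [0, 0, 0]},
  {"hand": 1, "linear": [0, 0, 0.015], "delta_rot": [0, 0, 0]},
])

```text
clock: 14.25
ee_pos: [534.1, -202.6, 33.7]
ee_rot: [-0.261, 3.131, 0.0]
force: [-2.5, 1.3, 4.1]
grip_width: 0.2
grasp_force: 2.0
```

Contact: 4 N. I keep pressing until it bottoms out.

>>> send_rows([
  {"hand": 1, "linear": [0, 0, 0.02], "delta_rot": [0, 0, 0]},
  {"hand": 1, "linear": [0, 0, 0.02], "delta_rot": [0, 0, 0]},
  {"hand": 1, "linear": [0, 0, 0.02], "delta_rot": [0, 0, 0]},
])

```text
clock: 14.62
ee_pos: [534.2, -202.6, 27.6]
ee_rot: [-0.261, 3.131, -0.0]
force: [-8.3, 3.5, 16.4]
grip_width: -0.3
grasp_force: 8.0
```

>>> send_rows([
  {"hand": 1, "linear": [0, 0, 0.007], "delta_rot": [0, 0, 0]},
  {"hand": 1, "linear": [0, 0, 0], "delta_rot": [0, 0, 0]},
])

```text
clock: 14.88
ee_pos: [534.1, -202.6, 27.7]
ee_rot: [-0.261, 3.131, -0.0]
force: [-5.4, 2.0, 11.6]
grip_width: -0.0
grasp_force: 5.5
```

```bash
python3 - <<'E'
from bench import sense,camera
from h import *
x=sense();print(x['ee_pos'],x['force'],x['ft_torque'])
c=camera('scene')
for a,ce,bb in blobs(c,(45,120,60),(85,255,255),(340,260,400,300)):print(a,ce,bb)
E
```

```text
[ 534.12918892 -202.63217755   27.66159756] [-5.44769652  2.03096063 11.55885286] [0.35173676 1.10403065 0.01205701]
44 [367.86363636 283.45454545] [362 278  13   9]
```

>>> send_rows([
  {"hand": 1, "linear": [0, 0, -0.1], "delta_rot": [0, 0, 0]},
  {"hand": 1, "linear": [0, 0, -0.3], "delta_rot": [0, 0, 0]},
  {"hand": 1, "linear": [0, 0, -0.3], "delta_rot": [0, 0, 0]},
  {"hand": 1, "linear": [0, 0, -0.3], "delta_rot": [0, 0, 0]},
  {"hand": 1, "linear": [0, 0, 0], "delta_rot": [0, 0, 0]},
])

```text
clock: 15.55
ee_pos: [535.6, -203.3, 129.3]
ee_rot: [-0.26, 3.126, -0.004]
force: [-0.7, -0.0, -0.9]
grip_width: -0.2
grasp_force: 0.0
```

```bash
python3 - <<'E'
from bench import sense,camera
from h import *
import pickle
x=sense();print(x['ee_pos'],x['force'])
c0=pickle.load(open('c0.pkl','rb'))['scene'];c=camera('scene')
for a,ce,bb in blobs(c,(45,120,60),(85,255,255),(340,260,400,300)):print(a,ce,bb)
print([proj(c,[534.5,-203,z]).round(1).tolist() for z in(72,64)])
H=np.hstack([cv2.resize(q['pixels'][215:310,250:400],(400,253)) for q in(c0,c)])
H2=cv2.resize(c['pixels'][255:300,340:400],(400,300),interpolation=cv2.INTER_CUBIC);H3=cv2.resize(c0['pixels'][255:300,340:400],(400,300),interpolation=cv2.INTER_CUBIC)
cv2.imwrite('pics/pressed.png',np.vstack([H,np.hstack([H3,H2])]))
E
```

```text
[ 535.62557523 -203.25099291  129.32603749] [-0.74502045 -0.00565333 -0.93565746]
104 [367.79807692 281.39423077] [362 277  13  10]
[[367.9, 277.9], [367.3, 280.3]]
```

View pics/pressed.png

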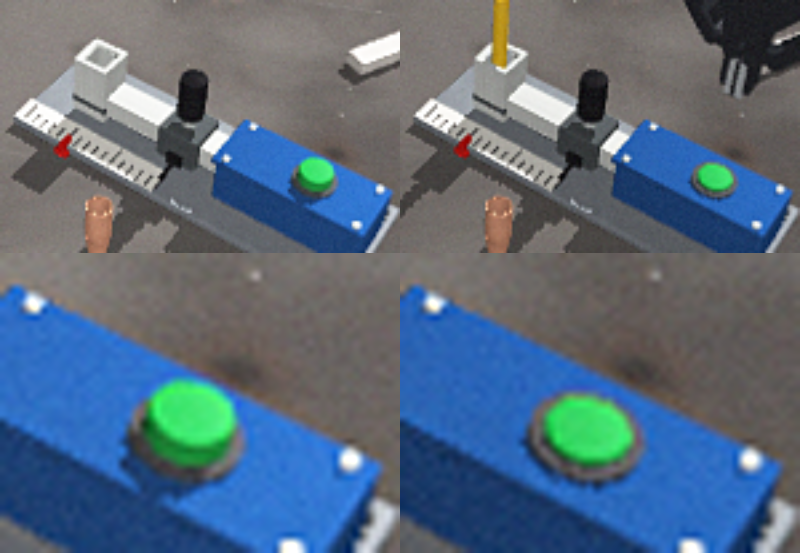

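The button now sits flat and down with the pointer still home, and the marker stands in the holder. On to the knob.

>>> send_rows([
  {"hand": -0.2, "linear": [0.02, 0.2, 0], "delta_rot": [0, 0, 0]},
  {"hand": -0.2, "linear": [0, 0.35, 0], "delta_rot": [0, 0, 0]},
  {"hand": -0.2, "linear": [0, 0.35, 0], "delta_rot": [0, 0, 0]},
  {"hand": -0.2, "linear": [0, 0.35, 0], "delta_rot": [0, 0, 0]},
  {"hand": -0.2, "linear": [0, 0, 0], "delta_rot": [0, 0, 0]},
  {"hand": -0.2, "linear": [0, 0, 0.1], "delta_rot": [0, 0, 0]},
  {"hand": -0.2, "linear": [0, 0, 0], "delta_rot": [0, 0, 0]},
])

```text
clock: 16.48
ee_pos: [510.5, -80.0, 114.7]
ee_rot: [0.259, -3.128, -0.001]
force: [-0.5, 0.7, 0.5]
grip_width: 51.3
grasp_force: 0.0
```

>>> send_rows([
  {"hand": -0.2, "linear": [-0.022, 0, 0.1], "delta_rot": [0, 0, 0]},
  {"hand": -0.2, "linear": [0, 0, 0.15], "delta_rot": [0, 0, 0]},
  {"hand": -0.2, "linear": [0, 0, 0.15], "delta_rot": [0, 0, 0]},
  {"hand": -0.2, "linear": [0, 0, 0.15], "delta_rot": [0, 0, 0]},
  {"hand": -0.2, "linear": [0, 0, 0.1], "delta_rot": [0, 0, 0]},
  {"hand": -0.2, "linear": [0, 0, 0], "delta_rot": [0, 0, 0]},
])

```text
clock: 17.23
ee_pos: [513.1, -79.1, 50.6]
ee_rot: [0.261, -3.129, -0.001]
force: [-0.6, 0.3, 0.7]
grip_width: 51.2
grasp_force: 0.0
```

>>> send_rows([
  {"hand": -0.2, "linear": [0, 0, 0.07], "delta_rot": [0, 0, 0]},
  {"hand": -0.2, "linear": [0, 0, 0.05], "delta_rot": [0, 0, 0]},
  {"hand": -0.2, "linear": [0, 0, 0], "delta_rot": [0, 0, 0]},
  {"hand": 1, "linear": [0, 0, 0], "delta_rot": [0, 0, 0]},
  {"hand": 1, "linear": [0, 0, 0], "delta_rot": [0, 0, 0]},
  {"hand": 1, "linear": [0, 0, 0], "delta_rot": [0, 0, 0]},
  {"hand": 1, "linear": [0, 0, 0], "delta_rot": [0, 0, 0]},
], newtons=50)

```text
clock: 18.1
ee_pos: [513.8, -79.1, 40.0]
ee_rot: [-0.261, 3.13, 0.001]
force: [-1.8, 2.9, 4.6]
grip_width: 23.8
grasp_force: 49.1
```

```bash
python3 - <<'E'
from bench import sense,camera
from h import *
import pickle
x=sense();print(x['ee_pos'],x['force'],x['grip_width'])
for n in('scene','top'):
    c=camera(n);pickle.dump(c,open(n+'1.pkl','wb'))
    for a,ce,bb in blobs(c,(0,150,80),(6,255,255),(262,260,285,280) if n=='scene' else (300,230,330,255)):print(n,a,ce,bb)
c=pickle.load(open('scene1.pkl','rb'))
y=cv2.cvtColor(c['pixels'],cv2.COLOR_BGR2GRAY)[260:296,262:322]
g=((c['pixels'][...,2].astype(int)-c['pixels'][...,1])>60)[260:296,262:322]
print('\n'.join(f'{260+i} '+''.join('R ' if g[i,j] else f'{min(y[i,j],199)//10:2d}'.replace(' ','') .ljust(2)for j in range(60)) for i in range(36)))
E
```

```text
[513.7780354  -79.05793845  40.03393911] [-1.76959256  2.86369856  4.62907506] 23.777178743146195
scene 32 [273.3125 269.6875] [270 266   7   8]
top 17 [313.64705882 243.        ] [312 240   5   6]
260 17191919199 191919191918161816129 9 8 9 9 9 9 8 8 1215129 9 8 9 1315151415151515151414151919191919168 9 101011117 3 3 2 
261 1919191916191919151918161717171817129 9 9 9 9 9 8 9 9 9 9 9 9 9 9 101415151515141515151414151919169 9 9 5 5 4 4 9 12139 
262 18191917191919177 16171617171717171816129 9 8 9 9 9 9 9 9 9 109 9 9 9 9 1615151515151515151516137 10105 5 5 5 5 7 121616
263 8 111919191917151718177 121818177 12171816129 8 9 9 9 9 9 9 109 9 9 9 9 8 101715151415151515168 5 6 9 6 6 6 5 5 5 5 7 6 
264 9 9 8 9 1919101618177 8 1718178 8 171817171814109 9 9 9 9 9 9 9 9 9 9 9 9 9 8 10171516151515166 5 5 6 6 6 5 6 5 5 5 5 4 
265 6 9 9 9 8 131417188 8 1818R 7 8 181817181717171814109 8 9 9 9 9 9 9 9 9 9 9 9 8 6 1318151515166 5 4 5 6 6 6 5 6 5 5 5 5 
266 7 7 7 109 9 9 1217141919R R R 1818171117171717171816129 9 8 8 9 9 9 9 9 9 9 9 9 9 9 6 131516177 5 5 6 5 6 6 6 6 6 5 5 6 
267 6 6 6 5 7 8 9 109 1318R
[... 2896 characters left out ...]
121313141313106 1212126 6 7 7 6 7 7 6 7 6 7 5 8 8 101011109 19128 9 9 9 9 9 
291 11111111111111111111111111111111111111111011131313131312117 1112116 6 7 7 6 7 7 7 6 6 7 6 6 6 8 9 101010161911138 9 9 9 
292 11111111101111111111111111111111111212111112121313131212108 12108 8 6 7 7 7 6 7 7 7 7 7 7 6 6 6 7 8 8 1010101619129 8 9 
293 1111111111101111111112111111111211111211R 111213131212111111116 11127 7 6 6 7 7 7 7 7 6 6 6 6 6 7 6 7 9 9 10101117131213
294 11111111111112121111111111111112121111119 9 12121212121110127 6 6 7 6 7 7 7 7 6 7 6 6 7 7 7 7 7 6 6 6 6 7 9 9 9 10131818
295 11111111111112111211111112121111111112129 1214121212119 10117 6 7 7 7 7 7 7 7 7 7 6 6 6 7 7 6 6 6 6 7 6 7 5 8 8 9 10109
```

```bash
python3 - <<'E'
import pickle
from h import *
s=pickle.load(open('scene1.pkl','rb'));t=pickle.load(open('c0.pkl','rb'))['top']
for yaw in(9.4,10):
  a=np.radians(yaw);uy=np.array([-np.sin(a),np.cos(a)])
  for c,P,Q in((s,(305.3,281.7),(275,265.6)),(s,(308,278),(274.2,267)),(t,T0(548,160),T0(444,181)),(t,T0(548,160),(313.6,241.5))):
    A=onz(c,P,18)[:2];B=onz(c,Q,18)[:2];ux=np.array([uy[1],-uy[0]]);print(yaw,A.round(1),B.round(1),'dy',round((B-A)@uy,1),'dx',round((B-A)@ux,1))
y=cv2.cvtColor(t['pixels'],cv2.COLOR_BGR2GRAY)[226:252,286:358]
g=((t['pixels'][...,2].astype(int)-t['pixels'][...,1])>50)[226:252,286:358]
print('\n'.join(f'{226+i} '+''.join('R ' if g[i,j] else str(min(y[i,j],199)//10).ljust(2) for j in range(72)) for i in range(26)))
E
```

```text
9.4 [460.3 -82.5] [443.9   6.3] dy 90.3 dx -1.6
9.4 [473.8 -79. ] [439.1   4.1] dy 87.7 dx -20.6
9.4 [467.4 -87.1] [444.2   7.6] dy 97.2 dx -7.5
9.4 [467.4 -87.1] [438.6   6.6] dy 97.1 dx -13.2
10 [460.3 -82.5] [443.9   6.3] dy 90.3 dx -0.7
10 [473.8 -79. ] [439.1   4.1] dy 87.9 dx -19.7
10 [467.4 -87.1] [444.2   7.6] dy 97.3 dx -6.5
10 [467.4 -87.1] [438.6   6.6] dy 97.2 dx -12.2
226 11101414141414141414141414141414149 7 7 8 9 9 9 9 9 9 9 9 9 9 9 9 9 9 9 9 9 9 9 9 9 9 9 9 9 9 9 9 9 9 9 9 9 9 9 9 9 9 111012117 3 9 9 9 9 9 109 
227 118 141414141414141414141414141414139 9 9 9 109 9 9 9 9 9 9 9 9 9 9 9 9 9 9 9 9 9 9 9 9 9 9 9 9 9 9 9 101012121213141415151515113 9 9 9 9 9 9 9 
228 117 131414141414141414141414141414149 9 9 9 9 109 9 9 9 9 9 9 9 9 9 9 9 9 9 9 9 9 9 9 1111121212131414151515151515161616161616122 8 9 9 9 9 9 9 
229 119 131414141414141414141414141414119 9 9 9 9 9 9 9 9 9 9 9 9 9 9 9 9 11111112131314141515151515161616161616161616161616161616142 6 9 9 9 9 9 9 
230 119 1214141414141414141414141414149 9 109 109 9 9 9 9 10111212131314141515151515151616161313161616161616161616161616
[... 2457 characters left out ...]
7 7 7 7 7 7 7 7 7 7 7 7 7 7 9 9 109 1010109 9 1010101010101010101010101010107 7 9 7 7 7 7 7 7 7 7 7 7 10
248 111111117 7 7 7 7 7 7 7 7 7 7 7 7 9 9 7 7 7 7 7 7 7 7 7 7 7 7 7 7 7 10101010109 9 9 101010101010101010101010101010109 9 107 7 7 7 7 7 7 7 7 7 10
249 101110107 7 7 7 9 7 7 9 9 7 9 9 9 10109 7 7 7 7 7 7 7 7 6 7 7 7 7 7 1010101010109 10101010101010101010101010101010101010107 7 7 7 7 7 7 7 7 7 10
250 101110107 109 9 109 9 10109 1010101010107 7 7 7 7 7 7 7 6 6 7 7 7 7 10109 9 10109 1010109 101010101010101010101010101010107 7 7 6 7 7 7 7 7 7 10
251 10101010101010101010101010101010101010107 7 7 7 7 6 7 7 6 6 7 7 7 7 10109 109 109 10101010101010101010101010101010101010107 7 7 7 7 7 7 7 7 7 10
```

>>> send_rows([
  {"hand": 1, "linear": [0, 0.03, 0], "delta_rot": [0, 0, 0]},
  {"hand": 1, "linear": [0, 0.07, 0], "delta_rot": [0, 0, 0]},
  {"hand": 1, "linear": [0, 0.1, 0], "delta_rot": [0, 0, 0]},
  {"hand": 1, "linear": [0, 0.1, 0], "delta_rot": [0, 0, 0]},
  {"hand": 1, "linear": [0, 0.1, 0], "delta_rot": [0, 0, 0]},
  {"hand": 1, "linear": [0, 0.1, 0], "delta_rot": [0, 0, 0]},
  {"hand": 1, "linear": [0, 0.1, 0], "delta_rot": [0, 0, 0]},
  {"hand": 1, "linear": [0, 0.1, 0], "delta_rot": [0, 0, 0]},
  {"hand": 1, "linear": [0, 0.1, 0], "delta_rot": [0, 0, 0]},
  {"hand": 1, "linear": [0, 0, 0], "delta_rot": [0, 0, 0]},
  {"hand": 1, "linear": [0, 0, 0], "delta_rot": [0, 0, 0]},
])

```text
clock: 19.58
ee_pos: [500.7, -0.6, 40.0]
ee_rot: [-0.261, 3.13, -0.002]
force: [0.6, -5.6, 6.1]
grip_width: 23.5
grasp_force: 49.4
```

```bash
cat > look.py <<'E'
from bench import sense,camera
from h import *
x=sense();print(x['ee_pos'],x['force'],x['grip_width'])
c=camera('scene')
a=c['pixels'];y=cv2.cvtColor(a,cv2.COLOR_BGR2GRAY)[252:278,258:300];g=((a[...,2].astype(int)-a[...,1])>60)[252:278,258:300]
print('    '+''.join(f'{258+j:<4d}' for j in range(0,42,2)))
print('\n'.join(f'{252+i} '+''.join('R ' if g[i,j] else str(min(y[i,j],199)//10).ljust(2) for j in range(42)) for i in range(26)))
t=camera('top')['pixels'];y=cv2.cvtColor(t,cv2.COLOR_BGR2GRAY)[226:248,295:335];g=((t[...,2].astype(int)-t[...,1])>50)[226:248,295:335]
print('    '+''.join(f'{295+j:<4d}' for j in range(0,40,2)))
print('\n'.join(f'{226+i} '+''.join('R ' if g[i,j] else str(min(y[i,j],199)//10).ljust(2) for j in range(40)) for i in range(22)))
E
python3 look.py
```

```text
[500.72460386  -0.64050121  40.02593718] [ 0.57237105 -5.56485204  6.09296778] 23.517268050603004
    258 260 262 264 266 268 270 272 274 276 278 280 282 284 286 288 290 292 294 296 298 
252 7 7 7 13139 9 8 9 9 9 9 9 9 9 9 9 9 9 8 9 131516175 5 5 5 5 5 6 6 6 5 5 5 101010108 
253 7 7 12181916128 9 9 9 9 9 9 9 9 9 9 9 9 8 8 1518176 5 5 6 6 5 6 6 6 7 6 1111109 8 3 
254 7 131818188 1816129 9 9 9 109 9 9 9 9 109 9 9 9 126 4 6 6 5 5 5 5 5 6 6 7 10108 4 14
255 121818188 8 17171917129 9 9 9 9 9 9 9 9 9 109 9 105 6 5 5 5 6 5 6 6 6 6 5 6 7 3 1319
256 1818188 7 1718171817181712109 109 9 9 109 109 9 8 5 5 6 5 6 6 6 5 5 5 6 6 6 5 5 1919
257 17177 8 181817171817171818179 9 9 9 9 9 10109 108 5 5 6 3 4 6 6 5 6 5 5 5 6 5 6 1616
258 19107 1718174 1217171817181818149 9 9 9 9 9 9 10107 5 6 1 0 2 5 5 6 6 5 6 5 4 9 1615
259 19191919178 1217181717171718181819129 9 9 9 9 9 109 107 2 1 2 1 3 6 6 6 6 6 4 9 1616
260 1619191914161818124 171817171717181816129 9 9 9 9 1010112 1 2 1 1 3 6 6 6 6 4 9 1615
261 8 8 1819191918127 1718187 1718171817181817129 9 9 9 9 103 2 2 2 1 1 6 5 5 6 4 121616
262 9 9 8 8 18191913191
[... 2655 characters left out ...]
19191919191919191919
240 16161616161616161510101616171717181818181819191919191919191919191919191919191919
241 15151515151515151410101616171717181818171717171616161618181819191919191919191919
242 15151515151515151210141616151413121112121413131313131314141413131412131414161717
243 14141414141414141110131112131214171717181818181616181819191919181918181515151112
244 1414141414141414109 111212151618191919191919191919191919191919191919191919191718
245 13131313131413148 9 121616171818191919191919191919191919191919191919191919191919
246 12131313131313139 15161718181818191919191919191919191919191919191919191919191919
247 12121212121212129 17171818181818191919191919191919191919191919191919191919191919
```

```bash
python3 - <<'E'
import pickle
from h import *
s=pickle.load(open('scene1.pkl','rb'))
R=cv2.Rodrigues(s['rvec'])[0];print('cam',-R.T@s['tvec'])
a=np.radians(9.7);uy=np.array([-np.sin(a),np.cos(a)]);ux=np.array([uy[1],-uy[0]])
for n,P in(('ptr',[(286.8,263),(285.9,264),(284.8,265),(283.8,266),(283,267)]),('red',[(275,265),(275,266),(274.5,267),(274,268),(272.5,269),(272,270)])):
  for p in P:
    w=onz(s,p,18)[:2];print(n,p,round(w@ux,1),round(w@uy,1))
# predicted image of a 5x16 clip top at candidate y
E
```

```text
cam [ -39.83116773 -488.66053194  740.89608483]
ptr (286.8, 263) 463.9 -87.1
ptr (285.9, 264) 459.7 -87.3
ptr (284.8, 265) 455.2 -87.1
ptr (283.8, 266) 450.9 -87.1
ptr (283, 267) 446.8 -87.5
red (275, 265) 440.3 -67.4
red (275, 266) 437.5 -69.4
red (274.5, 267) 434.0 -70.5
red (274, 268) 430.5 -71.5
red (272.5, 269) 425.5 -70.6
red (272, 270) 422.0 -71.6
```

>>> send_rows([
  {"hand": 1, "linear": [0, 0.05, 0], "delta_rot": [0, 0, 0]},
  {"hand": 1, "linear": [0, 0.06, 0], "delta_rot": [0, 0, 0]},
  {"hand": 1, "linear": [0, 0.05, 0], "delta_rot": [0, 0, 0]},
  {"hand": 1, "linear": [0, 0, 0], "delta_rot": [0, 0, 0]},
  {"hand": 1, "linear": [0, 0, 0], "delta_rot": [0, 0, 0]},
])

```text
clock: 20.3
ee_pos: [498.1, 14.9, 40.0]
ee_rot: [-0.26, 3.129, -0.003]
force: [-0.0, -6.0, 5.5]
grip_width: 23.5
grasp_force: 49.4
```

```bash
cat > look2.py <<'E'
from bench import sense,camera
from h import *
x=sense();print(x['ee_pos'],x['force'])
A=np.mean([camera('scene')['pixels'].astype(float) for _ in range(3)],0);c=camera('scene')
np.save('avg.npy',A)
a=np.radians(9.7);uy=np.array([-np.sin(a),np.cos(a)]);ux=np.array([uy[1],-uy[0]])
# rectified plan view at z=18: columns gauge-y, rows gauge-x
X=np.arange(475,412,-1.);Y=np.arange(-100,-39,1.)
P=np.array([[*(xx*ux+yy*uy),18.] for xx in X for yy in Y])
K=np.array([[c['fx'],0,c['cx']],[0,c['fy'],c['cy']],[0,0,1]])
uv=cv2.projectPoints(P,c['rvec'],c['tvec'],K,c['distortion'])[0].reshape(len(X),len(Y),2).astype(np.float32)
r=cv2.remap(A.astype(np.float32),uv[...,0],uv[...,1],cv2.INTER_CUBIC)
red=r[...,2]-r[...,1];dark=r.mean(2)
for i in range(0,len(X),3):
    q=np.clip(red[i],0,None);m=q>40
    print(int(X[i]),'red',(Y[m].min(),Y[m].max(),round((q*m*Y).sum()/(q*m).sum(),1),int(q.max())) if m.any() else '-', 'darkest',Y[dark[i].argmin()],int(dark[i].min()),np.round(dark[i,8:44:3]).astype(int))
cv2.imwrite('pics/rect.png',np.clip(cv2.resize(r,None,fx=10,fy=9,interpolation=cv2.INTER_CUBIC),0,255)[:600])
E
python3 look2.py
```

```text
[498.13228925  14.94976497  40.02092432] [-0.00961405 -5.96357021  5.54230718]
475 red - darkest -73.0 15 [82 52 58 54 60 36 17 20 19 19 16 46]
472 red - darkest -74.0 12 [89 78 74 86 43 17 13 19 19 15 45 84]
469 red - darkest -75.0 14 [101 107 102 103  43  21  17  20  22  39 110 108]
466 red - darkest -71.0 12 [ 99 100  99  99  75  70  66  13  56 102 107 104]
463 red - darkest -71.0 21 [ 97  96  97 103 102 111  78  21  90 110  97  98]
460 red - darkest -71.0 14 [ 88  97  88  94  98 111  73  14  89 106  91  97]
457 red - darkest -71.0 6 [139 154 141 145 152 167 122   7 114 155 138 141]
454 red - darkest -71.0 19 [182 187 187 182 184 202 132  19 163 201 182 185]
451 red - darkest -71.0 6 [177 176 177 175 178 195 122   6 160 185 177 177]
448 red - darkest -71.0 11 [178 176 181 177 171 184 126  11 152 183 177 177]
445 red - darkest -71.0 63 [177 101 179 179 124 191 161  63 159 197 151 128]
442 red - darkest -40.0 45 [147  95 190 164  91 175 184  88 120 185 130  85]
439 red (np.float64(-73.0), np.float64(-67.0), np.float64(-70.1), 149) darkest -90.0 49 [132  72 205 172  92 196 182  62  9
[... 500 characters left out ...]
darkest -74.0 48 [129 101 114 108 106 112  49  63  54 126  96 113]
424 red (np.float64(-81.0), np.float64(-68.0), np.float64(-73.9), 161) darkest -75.0 50 [102  99  97 102  82  62  58  64  62  98  98  97]
421 red (np.float64(-83.0), np.float64(-68.0), np.float64(-76.1), 195) darkest -70.0 50 [82 82 75 73 66 63 63 54 59 84 79 78]
418 red (np.float64(-84.0), np.float64(-67.0), np.float64(-75.9), 171) darkest -51.0 58 [67 69 63 63 70 66 65 68 69 73 68 66]
415 red (np.float64(-84.0), np.float64(-70.0), np.float64(-77.0), 197) darkest -74.0 63 [70 70 73 70 69 83 64 71 74 75 71 72][ WARN:0@4.936] global loadsave.cpp:1063 imwrite_ Unsupported depth image for selected encoder is fallbacked to CV_8U.
```

View pics/rect.png

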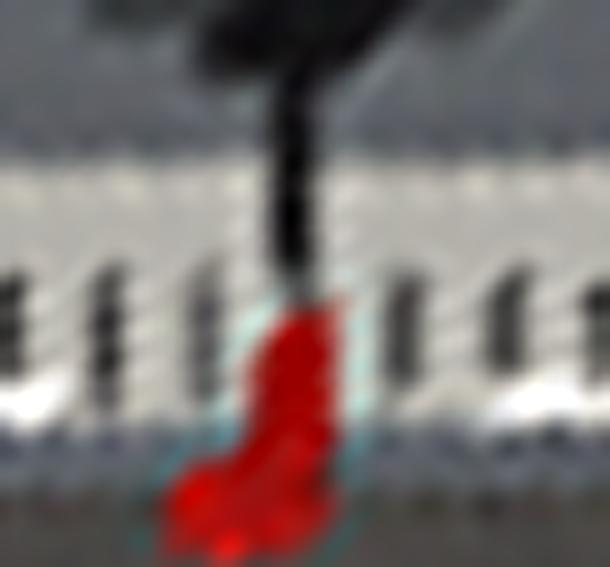

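The rectified close-up shows the pointer's tip (y about -71) pointing at the red clip's inner end. The clip's top runs from about -71.5 to -66.5, and its left side is smeared by the side wall. I'll find the clip's right edge precisely; its centre is 2.5 mm inside that.

```bash
cat > edge.py <<'E'
from bench import camera
from h import *
A=np.load('avg.npy').astype(np.float32);c=camera('scene')
K=np.array([[c['fx'],0,c['cx']],[0,c['fy'],c['cy']],[0,0,1]])
a=np.radians(9.7);uy=np.array([-np.sin(a),np.cos(a)]);ux=np.array([uy[1],-uy[0]])
Y=np.arange(-90,-55,.25)
def row(x):
    uv=cv2.projectPoints(np.array([[*(x*ux+y*uy),18.] for y in Y]),c['rvec'],c['tvec'],K,c['distortion'])[0].astype(np.float32)
    return cv2.remap(A,uv[:,:,0],uv[:,:,1],cv2.INTER_LINEAR)[:,0]
for x in(440,438,436,434,432,430):
    r=row(x);q=r[:,2]-r[:,1];m=q>q.max()/2;print(x,'red half',Y[m].min(),Y[m].max())
for x in(463,460,457,454,451,448):
    d=row(x).mean(1);w=np.clip(np.median(d)-20-d,0,None)*(abs(Y+71)<6+0*Y);print(x,'ptr',round((w*Y).sum()/w.sum(),2))
E
python3 edge.py
```

```text
440 red half -72.5 -66.75
438 red half -73.25 -67.25
436 red half -74.25 -67.0
434 red half -75.0 -67.25
432 red half -75.0 -67.0
430 red half -75.0 -67.5
463 ptr -71.31
460 ptr -71.02
457 ptr -71.01
454 ptr -71.33
451 ptr -71.27
448 ptr -71.33
```

>>> send_rows([
  {"hand": 1, "linear": [0, 0.015, 0], "delta_rot": [0, 0, 0]},
  {"hand": 1, "linear": [0, 0, 0], "delta_rot": [0, 0, 0]},
  {"hand": 1, "linear": [0, 0, 0], "delta_rot": [0, 0, 0]},
  {"hand": 1, "linear": [0, 0, 0], "delta_rot": [0, 0, 0]},
])

```text
clock: 21.05
ee_pos: [497.9, 16.3, 40.0]
ee_rot: [-0.26, 3.129, -0.003]
force: [-0.9, -5.5, 4.9]
grip_width: 24.0
grasp_force: 49.4
```

```bash
python3 look2.py 2>/dev/null| head -1; python3 edge.py; python3 - <<'E'
from bench import camera
from h import *
c=camera('scene')
for e in blobs(c,(20,130,90),(34,255,255),(235,165,300,270),20):print(e)
for z in(152,85):print(proj(c,[480,112,z]))
for e in blobs(c,(45,120,60),(85,255,255),(340,260,400,300)):print(e)
E
```

```text
[497.90338725  16.30426392  40.02486796] [-0.89465244 -5.47342466  4.92054619]
440 red half -72.5 -66.75
438 red half -73.25 -67.25
436 red half -74.25 -67.0
434 red half -75.0 -67.25
432 red half -75.0 -67.0
430 red half -75.0 -67.5
463 ptr -69.36
460 ptr -69.38
457 ptr -69.41
454 ptr -69.36
451 ptr -69.58
448 ptr -69.75
(np.int32(181), array([251.26519337, 179.50828729]), array([244, 171,  22,  17]))
(np.int32(148), array([256.64864865, 210.25      ]), array([254, 198,   6,  27]))
[256.74678715 198.69660807]
[257.23043588 219.30951805]
(np.int32(105), array([367.82857143, 281.35238095]), array([362, 277,  13,  10]))
```

```bash
python3 -c "
from bench import job_done
print(job_done())"
```

```text
the job is handed in; nothing more can be done
None
```

Handed in at about 21 s: the marker is upright in the holder, the button is down, and the gripper is holding the knob with the pointer within about 0.5 mm of the red mark in the camera image.

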